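Load the mounting fixture and hold its guard half open

TASK

Load the mounting fixture: set the moulding cup upright in its round pocket, then the large spacer ring flat on the cup, then the steel top disc flat on the ring with its knob up, letting go of each. Then take the guard, which leans back open, by its bar, swing it forward and finish while still holding it steady with the gripper at 45 degrees above its closed (level) position, so that I can check the stack: do not let go of it at the end, and never let it drop on the stack. Leave the other things on the worktop where they are.

Things in the scene. Friction and masses are not known exactly. Their poses are not given: they have to be found in the camera images.
- fixture: fixed fixture: aluminium base plate 190 x 150 x 12 mm with a round pocket, two grey uprights at the rear, two thin posts 98 mm tall at the front (x -55, y +-64 mm). Origin: below the pocket's centre, on the worktop; x points to the uprights and hinge (away from the robot), y left along the hinge, z up. Plate: x -70 to 120, y -75 to 75 mm. Yawed up to 0.25 rad
- pocket_floor (a point): centre of the pocket's floor, 12 mm above the worktop. Pocket 44.4 mm across between two 3-sided steel walls 7 mm thick on its -x and +x sides, straight up to 66 mm above the worktop, flaring outward to 74 mm; open at -y and +y in slots 30 mm wide, down to the base plate, where fingers closing along the fixture's y can reach in
- mould_cup: blue silicone moulding cup (the body), round, 41 mm across, 30 mm tall, 35 g, open at the top, wall about 6 mm; stands upright on the worktop. Origin: centre of its underside, z up. In the pocket its origin is 12 mm above the worktop
- spacer: plain aluminium spacer ring, 40 mm outside, 26 mm inside, 20 mm tall, about 40 g (not the smaller steel ring, 22 mm across); lies flat on the worktop. Origin: centre of its underside, z up. On the cup its origin is 42 mm above the worktop
- top_disc: steel top disc, 40 mm across, 8 mm thick, with an upright round knob 16 mm across and 16 mm tall in its middle (24 mm tall overall), about 80 g. Origin: centre of its underside, z up. On the ring its origin is 62 mm above the worktop
- guard (a joint): guard angle, rad: 0 = closed, level, 105 mm above the worktop; grows as it opens up and back; 0.785 = 45 degrees; starts leaning back on its stop at 1.92. Aluminium frame with clear pane, 112 mm wide, 168 mm long, 0.4 kg, free hinge: below about 1.57 it falls shut, above it falls open
- guard_hinge (a point): middle of the guard's hinge line, 105 mm behind the pocket's centre (fixture +x) and 105 mm above the worktop; the hinge line runs along the fixture's y
- guard_bar (a point): middle of the guard's bar handle: round steel bar 12 mm thick, parallel to the hinge line and 200 mm from it, 92 mm free between two arms that hold it 26 mm clear of the frame's edge for fingers closing across it. At guard angle a it is 200*cos(a) mm in front of the hinge (fixture -x) and 200*sin(a) mm above it
- steel_ring: bystander: small steel ring, 22 mm across, 11 mm tall; origin at the centre of its underside
- resin_mount: bystander: pale resin cylinder, 27 mm across, 17 mm tall; origin at the centre of its underside
- tape_roll: bystander: dark roll of tape, 55 mm across, 19 mm tall; origin at the centre of its underside
- petri_dish: bystander: clear dish, 92 mm across, 16 mm tall; origin at the centre of its underside
There are look-alikes about, which are no part of the job. What is shaped like the mould_cup but brown or orange is not meant.

How it is judged:
By the outcome, as a careful person would: the job done as asked, in the order asked, and still so for the second after the job is handed in, while the arm keeps its last pose, push and grip.
It also fails if it takes over 72 s, if anything falls off the work surface, if the arm or the gripper's body presses on something with over 40 N, if the wrist force passes 120 N, or if a joint passes its speed limit or range.

ROBOT

A 6-joint arm with a two-finger parallel gripper is mounted at the origin on a cart in front of the work surface, level with it; the furniture and walls round the work are solid. World frame = base frame: x ahead of the robot, y to its left, z up, the work surface at z = 0. Lengths are in mm, angles in rad, forces in N, time in s.
With the tool pointing down it reaches from about 300 to 775 mm from the base axis. Payload 14.6 kg.
Tool frame: the origin (TCP) lies at the centre of the arm's flange, where the gripper is bolted on; the fingertips stand 199 mm ahead of it and the grasp point (between the pads) lies 180 mm ahead of it; z points along the fingers, y is the line along which they close (so a half turn about z gives the same grasp; the last joint's range is limited). The gripper opens to 94 mm and grips with 3 to 60 N. Pads are 16 mm wide; open, the fingers measure 119 mm over their backs; the gripper's body (75 mm by 177 mm) begins 78 mm behind the grasp point.
Start: joints at [-1.377, 0.3, 1.521, -0, 1.321, -0.067], TCP at [141.813, -531.394, 404.646] pointing down, gripper open.
Joint ranges: [-3.03, 3.03], [-0.79, 2.21], [0.23, 2.52], [-1.04, 4.18], [0, 3.07], [-2.55, 2.55]. Speed limits (rad/s): [2.22, 2.22, 2.57, 3.14, 3.14, 3.14].

INTERFACE

Orientations are given as a unit quaternion [x, y, z, w].
In Python, from bench import r gives the robot as it stands. The module is installed in compiled form; this text tells all that it offers.
- The arm moves only by the tool drive_tool, never from a script. Its argument "increments" is a list of rows, each an object with "dp": the shift along the tool's x, y, z in mm, a list of three; "spin": the turn about the tool's z in rad. A call has 1 to 20 rows; each row is the pose to reach, as a shift and turn from the pose commanded when the call began, along the tool's axes at that moment; what a row does not reach only later rows make up. A row lasts 1/8 s, in which the tool goes at most 62.5 mm and 10.7 degrees, less where a joint would pass 70% of its speed; a pose out of reach is approached as far as the arm can. A call with a gripper value outside its range is refused whole. "fingers" is the gripper's target within -1 to 1 (shut at 1, half-way at 0, fully open at -1), set as the call begins (left out, the last holds). The fingers move at their own pace and stop on an object; the grip force is fixed at half the most. Time passes only in rows, so rows that repeat a pose let the fingers close. It gives the time, the measured TCP pose, the force, the opening and the grip force at its end, in the units of the state.
- r.sense(): the state, without advancing time (a new reading comes with each control period).
- r.grab_frame(name): name is "scene" or "top" or "wrist"; returns the picture (480x640x3 uint8, blue, green, red); there is no depth.
- r.camera_params(name): a dict with "fx", "fy", "cx", "cy" (pixels), "R" (3x3) and "t" (3): a world point X has camera coordinates R X + t; the wrist camera has in their place "T_tool_cam" (4x4, takes a point from camera to tool coordinates, whose origin is the TCP and whose axes are the flange's). Camera axes: x right, y down, z forward; pixel columns grow to the right and rows downward; lengths in mm; the calibration is good to about 2 mm. A picture is of the moment at which its call begins: read the wrist's pose just before it. camera_params takes no time and is no camera call.
- r.close_job(): hands the job in; it is judged then, once.
The state is a dict: "clock": time; "qpos": joint angles; "qvel": joint speeds; "joint_torque": joint torques, N m; "tool_pos": TCP position; "orientation": TCP orientation; "wrist_force": force on the tool from outside, world axes, zero at the start; "wrist_torque": the same for the moment, N m; "finger_gap": opening from 0.0 (shut) to 1.0 (fully open); "grasp_force": force on a finger pad.
Only numpy, scipy, OpenCV 4.12 (cv2) and the standard library are available. Lean on these libraries where they do the work, as an engineer would, in place of code of your own. Each camera call takes 0.05 s, during which the arm holds its last target. There are 200 camera calls.

## Working session

There is one attempt and no reset: what is moved stays moved. The work goes in short steps, Python scripts to look and compute and a tool call to move; the robot and the scene stay as the last step left them, time stands still between calls to the robot, and variables do not carry over. Pictures are saved under pics/ and viewed, at most 10 in all, crops included, and the job is handed in when it is done.

Besides the shell and the picture viewer there is one more tool, called after "Call:" as name(argument=value, ...), one argument or row to a line, values as JSON. drive_tool: Moves the arm, as the interface text tells. Its arguments: {"type":"object","properties":{"increments":{"type":"array"},"fingers":{"type":"number"}},"required":["increments"]}

```bash
mkdir -p pics
python3 - <<'E'
from bench import r
import cv2,numpy as np
s=r.sense();print(s['clock'],s['tool_pos'],s['orientation'],s['finger_gap'])
a=r.grab_frame("scene");b=r.grab_frame("top")
cv2.imwrite("pics/scene.png",a);cv2.imwrite("pics/top.png",b)
for n in("scene","top"):
    c=r.camera_params(n);R=np.array(c['R']);print(n,c['fx'],c['cx'],c['cy'],"pos",-R.T@np.array(c['t']),R.round(3).tolist())
print(r.camera_params("wrist"))
E
```

```text
0.0 [ 141.80727261 -531.36719613  404.07394358] [ 9.91509393e-01  1.30033711e-01 -5.67529154e-05 -5.94950537e-04] 0.9977093887012872
scene 550.8906392209307 316.1832616844406 244.89240964087125 pos [-263.53786687  481.16772058  865.59017519] [[-0.552, -0.834, -0.022], [-0.535, 0.374, -0.758], [0.64, -0.407, -0.652]]
top 590.9667583333212 315.7685039259794 244.39746459513808 pos [2.24251101e+02 5.25338947e-01 1.58506061e+03] [[-0.02, -1.0, -0.005], [-0.988, 0.02, -0.154], [0.154, 0.002, -0.988]]
{'fx': 414.1325863009273, 'fy': 414.1325863009273, 'cx': 315.2330563915745, 'cy': 245.30641727512736, 'T_tool_cam': array([[ 5.84366996e-04, -9.61000242e-01, -2.76546911e-01,
         8.10430965e+01],
       [ 9.99999799e-01,  4.93856109e-04,  3.96934604e-04,
        -8.21641354e-01],
       [-2.44879869e-04, -2.76547088e-01,  9.61000337e-01,
         2.09301065e+01],
       [ 0.00000000e+00,  0.00000000e+00,  0.00000000e+00,
         1.00000000e+00]])}
```

View pics/scene.png

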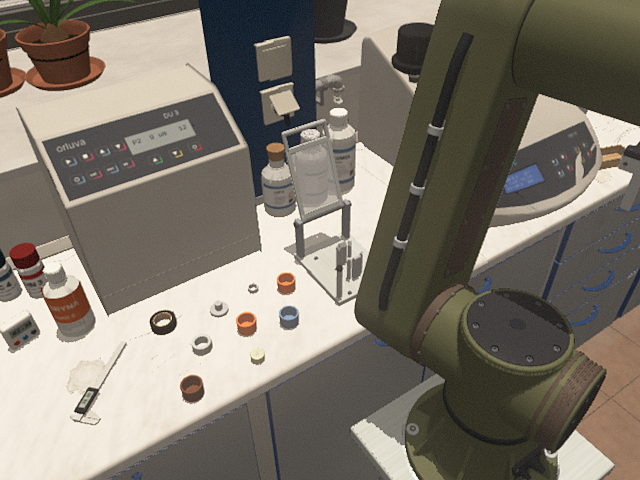

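View pics/top.png

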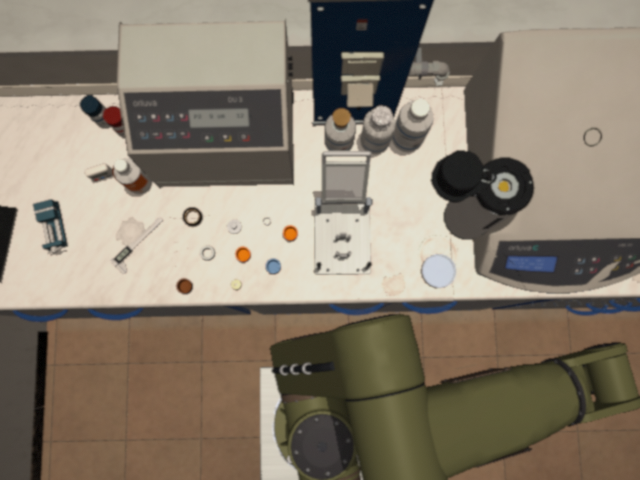

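The scene and top pictures show these candidates (scene px / top px):
- **Cup-shaped:** blue (289,317)/(273,267), orange (247,323)/(244,255), orange (286,282)/(290,233), brown (191,387)/(185,286). I choose the blue one.
- **Rings:** large (202,343)/(208,253) is the spacer. Small (252,287)/(267,221) is the bystander, and the dark tape is at (163,321).
- **Disc with knob:** (219,308)/(234,226).
- **Fixture:** (342,240) in the top view.

```bash
cat > h.py <<'E'
import numpy as np,cv2
from bench import r
from scipy.spatial.transform import Rotation as Ro
def cam(n,s=None):
    c=r.camera_params(n);K=np.array([[c['fx'],0,c['cx']],[0,c['fy'],c['cy']],[0,0,1]])
    if n!="wrist":
        R=np.array(c['R']);return K,R,np.array(c['t'])
    T=np.array(c['T_tool_cam']);W=np.eye(4);W[:3,:3]=Ro.from_quat(s['orientation']).as_matrix();W[:3,3]=s['tool_pos']
    M=np.linalg.inv(W@T);return K,M[:3,:3],M[:3,3]
def ray(C,px):
    K,R,t=C;d=R.T@np.linalg.solve(K,[px[0],px[1],1.]);return -R.T@t,d
def onz(C,px,z):
    o,d=ray(C,px);return o+d*(z-o[2])/d[2]
def tri(C1,p1,C2,p2):
    o1,d1=ray(C1,p1);o2,d2=ray(C2,p2);A=np.c_[d1,-d2];k=np.linalg.lstsq(A,o2-o1,rcond=None)[0]
    a,b=o1+k[0]*d1,o2+k[1]*d2;return (a+b)/2,np.linalg.norm(a-b)
def proj(C,X):
    K,R,t=C;p=K@(R@np.asarray(X,float)+t);return p[:2]/p[2]
E
python3 - <<'E'
from h import *
S,T=cam("scene"),cam("top")
P=dict(cup=((289,317),(273,267),15),spacer=((202,343),(208,253),10),disc=((219,308),(234,226),8),small=((252,287),(267,221),5),or1=((247,323),(244,255),15),or2=((286,282),(290,233),15),
bottleb=((277,148),(341,116),0),bottlec=((310,135),(379,113),0),bottlew=((341,114),(418,106),0),guardTL=((285,131),(324,155),0),guardTR=((327,122),(366,154),0))
for k,(a,b,z) in P.items():
    X,e=tri(S,a,T,b);print(k,X.round(),round(e,1),"top@z",onz(T,b,z).round()[:2])
for b in((317,267),(369,267)):print("post",onz(T,b,98).round())
for b in((319,207),(369,206)):print("upr",onz(T,b,105).round())
for b in((314,274),(372,274)):print("platefront",onz(T,b,12).round())
b=cv2.imread("pics/top.png")[190:300,170:390];cv2.imwrite("pics/c1.png",cv2.resize(b,None,fx=3.6,fy=3.6,interpolation=cv2.INTER_CUBIC))
E
```

```text
cup [412. 121.  15.] 3.7 top@z [411. 119.]
spacer [454. 296.  11.] 5.0 top@z [453. 294.]
disc [527. 226.   5.] 2.3 top@z [526. 225.]
small [540. 138.   6.] 5.8 top@z [538. 135.]
or1 [446. 199.  15.] 5.4 top@z [445. 197.]
or2 [503.  74.  16.] 2.7 top@z [502.  73.]
bottleb [766. -67. 177.] 3.3 top@z [836. -74.]
bottlec [ 770. -163.  180.] 6.4 top@z [ 842. -181.]
bottlew [ 774. -258.  207.] 10.6 top@z [ 860. -292.]
guardTL [629. -19. 301.] 1.8 top@z [723. -24.]
guardTR [ 629. -118.  291.] 8.3 top@z [ 723. -141.]
post [399.   2.  98.]
post [ 396. -130.   98.]
upr [552.  -7. 105.]
upr [ 552. -135.  105.]
platefront [390.  10.  12.]
platefront [ 387. -145.   12.]
```

View pics/c1.png

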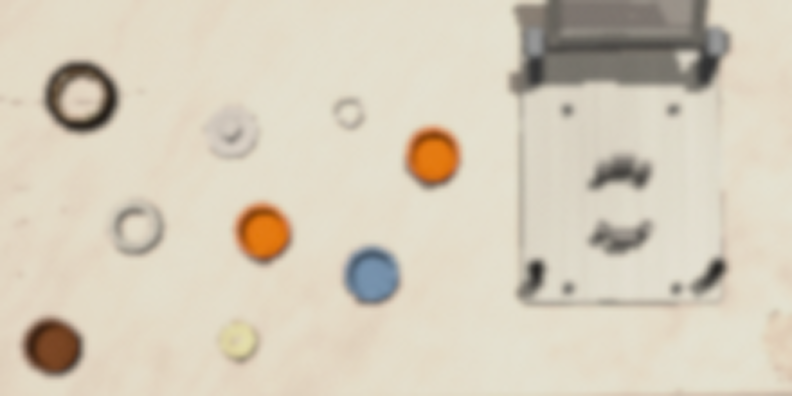

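The crop confirms the choice. The blue cup is at crop (372,275), the aluminium ring at (137,228), the knobbed disc at (233,131) and the fixture pocket at about (620,205). Triangulated heights match the given sizes, and fixture yaw is about -0.02. I move above the pocket first for a close look.

Call:
drive_tool(
  increments=[
    {"dp":[40,-35,0],"spin":0.05},
    {"dp":[84,-74,0],"spin":0.1},
    {"dp":[126,-111,0],"spin":0.15},
    {"dp":[168,-148,0],"spin":0.2},
    {"dp":[210,-185,0],"spin":0.25},
    {"dp":[252,-222,0],"spin":0.28},
    {"dp":[294,-259,0],"spin":0.28},
    {"dp":[336,-296,0],"spin":0.28},
    {"dp":[378,-333,0],"spin":0.28},
    {"dp":[405,-357,0],"spin":0.28},
    {"dp":[420,-370,0],"spin":0.28},
    {"dp":[420,-370,0],"spin":0.28},
  ],
  fingers=-0.2,
)

```text
clock: 1.6
tool_pos: [452.5, -64.9, 404.3]
orientation: [1.0, -0.009, -0.0, -0.0]
wrist_force: [0.5, -0.1, 0.5]
finger_gap: 0.599
grasp_force: 0.0
```

Run:
```python
from h import *
import json
s=r.sense();f=r.grab_frame("wrist");cv2.imwrite("pics/w1.png",f)
json.dump({k:np.array(s[k]).tolist() for k in("tool_pos","orientation")},open("w1.json","w"))
print(s['clock'],s['tool_pos'],s['orientation'],s['finger_gap'],np.abs(s['qvel']).max(),s['wrist_force'])
```

```text
1.6 [452.49953071 -64.8544148  404.26407423] [ 9.99962612e-01 -8.63683350e-03 -4.13004524e-04 -9.75011819e-05] 0.5992251022688538 0.038042031563956344 [ 0.4648558  -0.05200508  0.5167265 ]
```

View pics/w1.png

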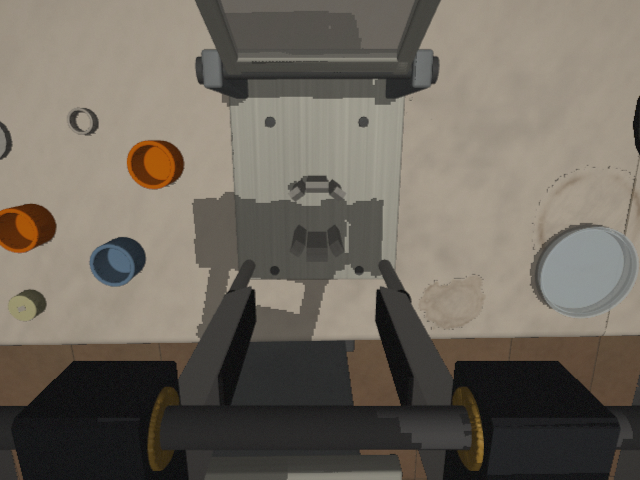

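The wrist view shows the pocket walls at about (317,185) and (317,240), the plate front edge at row about 279, screws at (270,122), (363,122), (275,270) and (359,270), and the blue cup at (118,262). Next I find the fixture axes from the plate screws and edges, and the cup from its mask.

Run:
```python
from h import *
import json
s=json.load(open("w1.json"));C=cam("wrist",s);f=cv2.imread("pics/w1.png")
for n,p in dict(scLB=(270,122),scRB=(363,122),scLF=(275,270),scRF=(359,270)).items():
    x,y=p;g=255-cv2.cvtColor(f[y-6:y+7,x-7:x+8],cv2.COLOR_BGR2GRAY).astype(float);g=np.clip(g-np.percentile(g,60)-15,0,None)
    yy,xx=np.mgrid[y-6:y+7,x-7:x+8];c=((xx*g).sum()/g.sum(),(yy*g).sum()/g.sum());print(n,np.round(c,1),onz(C,c,12).round(1)[:2])
for n,p,z in(("LF",(237,279),12),("RF",(396,279),12),("postL",(236,292),98),("postR",(404,297),98)):print(n,onz(C,p,z).round(1))
h=cv2.cvtColor(f,cv2.COLOR_BGR2HSV)
m=cv2.inRange(h,(100,70,50),(118,255,255));cs,_=cv2.findContours(m,0,2);c=max(cs,key=cv2.contourArea)
print("cup bbox",cv2.boundingRect(c))
# simple: rim ellipse pixel guess
print("cup rim ctr",onz(C,(118,256),30).round(1),"full-ctr",onz(C,np.array(cv2.minEnclosingCircle(c)[0]),15).round(1))
# expected projections for pocket centre guess
cv2.imwrite("pics/c2.png",cv2.resize(f[150:310,220:430],(798,608),interpolation=cv2.INTER_CUBIC)[:600])
```

```text
scLB [267. 117.] [541.2 -24.2]
scRB [361.7 121.9] [ 535.9 -105.3]
scLF [274.3 269.9] [402.5 -24.3]
scRF [358.5 269.2] [ 401.9 -104.3]
LF [393.9  11.7  12. ]
RF [ 391.4 -140.2   12. ]
postL [415.9  -4.7  98. ]
postR [ 409.9 -129.3   98. ]
cup bbox (90, 238, 51, 48)
cup rim ctr [424.3 112.9  30. ] full-ctr [416.3 123.8  15. ]
```

View pics/c2.png

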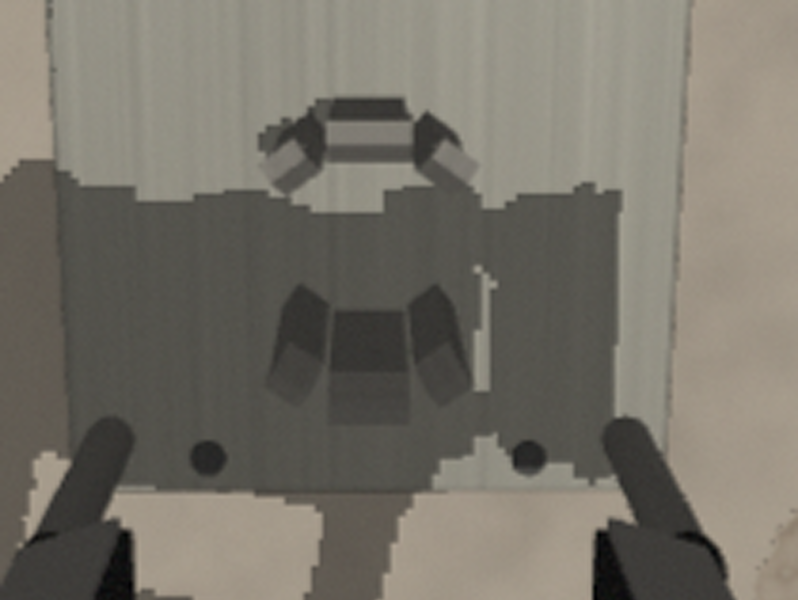

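The crop shows the front wall's inner base edge at crop row 311 (columns 330–409) and the rear wall's outer base edge at row 98. The front screws are at crop (208,458) and (529,457), and the plate's front corners are at (72,487) and (665,487).

Run:
```python
from h import *
import json
s=json.load(open("w1.json"));C=cam("wrist",s);f=cv2.imread("pics/w1.png")
q=lambda x,y:(220+(x+.5)/3.8-.5,150+(y+.5)/3.8-.5)
for n,p,z in(("frontwall inner base",q(369.5,311),12),("rear outer base",q(369,98),12),("scLF",q(208,458),12),("scRF",q(529,457),12),("scLB",(270,122),12),("scRB",(363,122),12),("edge LF",q(72,488),12),("edge RF",q(665,488),12),("leftedge far",(231.5,110),12),("rightedge far",(404.5,110),12),("front top L",q(327,372),74),("front top R",q(409,372),74)):print(n,onz(C,p,z).round(1)[:2])
h=cv2.cvtColor(f,cv2.COLOR_BGR2HSV);m=cv2.inRange(h,(100,70,50),(118,255,255))
g=cv2.inRange(h,(100,60,125),(120,255,255))
for mm in(m,g):
    c=max(cv2.findContours(mm,0,2)[0],key=cv2.contourArea);print(cv2.boundingRect(c))
# check candidate cup centres by projected bbox
from scipy.optimize import least_squares
a=np.linspace(0,2*np.pi,90);ring=lambda x,y,z,R:np.c_[x+R*np.cos(a),y+R*np.sin(a),0*a+z]
def bb(v):
    P=np.array([proj(C,p) for p in np.r_[ring(*v,0,20.5),ring(*v,30,20.5)]]);return np.r_[P.min(0),P.max(0)]
c=max(cv2.findContours(m,0,2)[0],key=cv2.contourArea);x,y,w,hh=cv2.boundingRect(c)
o=least_squares(lambda v:bb(v)-np.array([x-.5,y-.5,x+w-.5,y+hh-.5]),[412,120]);print("cup",o.x.round(1),o.fun.round(1))
```

```text
frontwall inner base [439.4 -65.3]
rear outer base [490.8 -66. ]
scLF [402.2 -24.4]
scRF [ 401.2 -104.6]
scLB [537.1 -26.6]
scRB [ 535.7 -106.5]
edge LF [394.8  10.1]
edge RF [ 392.4 -138.8]
leftedge far [547.4   5.8]
rightedge far [ 545.  -141.7]
front top L [442.4 -56.4]
front top R [442.1 -73.2]
(90, 238, 51, 48)
(121, 269, 8, 2)
cup [414.9 122.8] [-3.9 -1.8  4.2  1.9]
```

Pocket centre is about (461.8, -65.4), with wall base spacing 51.4 (expected 51.4) and yaw -0.015. Now I go over the cup, lower.

Call:
drive_tool(
  increments=[
    {"dp":[-12,-50,20],"spin":0},
    {"dp":[-24,-105,40],"spin":0},
    {"dp":[-36,-160,54],"spin":0},
    {"dp":[-41,-180,54],"spin":0},
    {"dp":[-41,-187,54],"spin":0},
    {"dp":[-41,-187,54],"spin":0},
  ],
)

```text
clock: 2.4
tool_pos: [415.0, 121.4, 350.8]
orientation: [1.0, -0.01, 0.0, 0.0]
wrist_force: [-0.1, 0.4, 0.1]
finger_gap: 0.604
grasp_force: 0.0
```

```bash
cat >> h.py <<'E'
from scipy.optimize import least_squares
_a=np.linspace(0,2*np.pi,90)
def ring(x,y,z,R):return np.c_[x+R*np.cos(_a),y+R*np.sin(_a),0*_a+z]
def fitbox(C,m,parts,g):
    """centre whose projected rings [(z,R)..] match the bbox of the mask blob nearest the guess g"""
    def bb(v):
        P=np.array([proj(C,p) for p in np.concatenate([ring(*v,z,R) for z,R in parts])]);return np.r_[P.min(0),P.max(0)]
    b=bb(g);ctr=(b[:2]+b[2:])/2
    cs=[c for c in cv2.findContours(m,0,2)[0] if cv2.contourArea(c)>100]
    c=min(cs,key=lambda c:np.hypot(*(np.array(cv2.boundingRect(c)[:2])+np.array(cv2.boundingRect(c)[2:])/2-ctr)))
    x,y,w,h=cv2.boundingRect(c);o=least_squares(lambda v:bb(v)-np.array([x-.5,y-.5,x+w-.5,y+h-.5]),g)
    return o.x.round(1),o.fun.round(1),(x,y,w,h)
def shot(name):
    s=r.sense();f=r.grab_frame("wrist");cv2.imwrite(f"pics/{name}.png",f);return s,cam("wrist",s),f,cv2.cvtColor(f,cv2.COLOR_BGR2HSV)
def delta(s,x,y):
    """tool-axis dp to bring the TCP over world x,y"""
    d=Ro.from_quat(s['orientation']).inv().apply([x-s['tool_pos'][0],y-s['tool_pos'][1],0]);return d.round(1)
E
python3 - <<'E'
from h import *
s,C,f,h=shot("w2");print(s['clock'],s['tool_pos'].round(1),s['orientation'].round(4))
m=cv2.inRange(h,(95,60,20),(125,255,255));m=cv2.morphologyEx(m,cv2.MORPH_OPEN,np.ones((3,3)))
o=fitbox(C,m,[(0,20.5),(30,20.5)],[415,122]);print(o,delta(s,*o[0]))
E
```

```text
2.4 [415.  121.4 350.8] [ 1.0e+00 -9.9e-03  1.0e-04  0.0e+00]
(array([415.2, 121.2]), array([-1.3, -1.6,  1.3,  1.6]), (291, 206, 52, 57)) [0.2 0.2 0. ]
```

Call:
drive_tool(
  increments=[
    {"dp":[0,0,40],"spin":0},
    {"dp":[0,0,85],"spin":0},
    {"dp":[0,0,120],"spin":0},
    {"dp":[0,0,140],"spin":0},
    {"dp":[0,0,147],"spin":0},
    {"dp":[0,0,147],"spin":0},
  ],
)

```text
clock: 3.2
tool_pos: [415.1, 121.6, 203.9]
orientation: [1.0, -0.01, 0.0, 0.0]
wrist_force: [-0.5, 0.4, 0.6]
finger_gap: 0.6
grasp_force: 0.0
```

Call:
drive_tool(
  increments=[
    {"dp":[0,0,0],"spin":0},
    {"dp":[0,0,0],"spin":0},
    {"dp":[0,0,0],"spin":0},
    {"dp":[0,0,0],"spin":0},
    {"dp":[0,0,-10],"spin":0},
    {"dp":[0,0,-40],"spin":0},
    {"dp":[0,0,-85],"spin":0},
    {"dp":[0,0,-115],"spin":0},
    {"dp":[0,0,-120],"spin":0},
  ],
  fingers=1,
)

```text
clock: 4.32
tool_pos: [414.8, 122.2, 325.8]
orientation: [1.0, -0.01, 0.002, -0.0]
wrist_force: [-0.4, -0.5, -0.5]
finger_gap: 0.417
grasp_force: 30.0
```

Call:
drive_tool(
  increments=[
    {"dp":[10,40,0],"spin":0},
    {"dp":[24,95,0],"spin":0},
    {"dp":[39,145,0],"spin":0},
    {"dp":[48,177,5],"spin":0},
    {"dp":[50,186,15],"spin":0},
    {"dp":[50.5,186.5,20],"spin":0},
    {"dp":[50.5,186.5,20],"spin":0},
  ],
)

```text
clock: 5.2
tool_pos: [461.5, -64.3, 303.0]
orientation: [1.0, -0.009, -0.001, -0.0]
wrist_force: [-0.4, -0.4, 0.0]
finger_gap: 0.421
grasp_force: 30.0
```

Run:
```python
from h import *
s,C,f,h=shot("w3");print(s['clock'],s['tool_pos'].round(2),s['orientation'].round(4),s['wrist_force'].round(1),delta(s,461.8,-65.4))
cv2.imwrite("pics/c3.png",cv2.resize(f[100:400,160:480],(640,600),interpolation=cv2.INTER_CUBIC))
z=s['tool_pos'][2]-204
m=cv2.inRange(h,(95,60,20),(125,255,255));m=cv2.morphologyEx(m,cv2.MORPH_OPEN,np.ones((3,3)))
print(fitbox(C,m,[(z,20.5),(z+30,20.5)],s['tool_pos'][:2]))
```

```text
5.2 [461.5  -64.32 303.03] [ 1.0e+00 -9.1e-03 -7.0e-04 -2.0e-04] [-0.4 -0.4  0. ] [ 0.3  1.1 -0. ]
(array([461.6, -63.4]), array([-1.6, -3.1,  1.6,  3.2]), (267, 264, 97, 108))
```

View pics/c3.png

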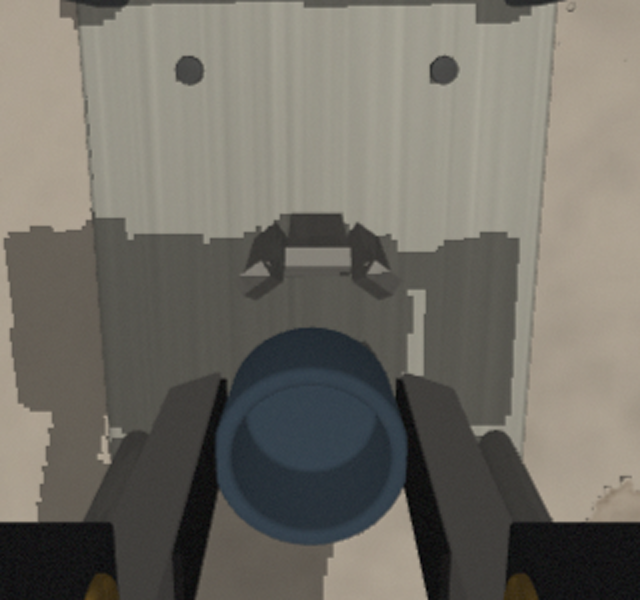

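The held cup sits upright and centred in the fingers at crop (312,445). The rear pocket wall is at (318,255) and the back screws are at (189,70) and (443,70).

Run:
```python
from h import *
s=r.sense();C=cam("wrist",s)
q=lambda x,y:(160+(x+.5)/2-.5,100+(y+.5)/2-.5)
for n,p in dict(sL=q(189.5,70),sR=q(443.5,70),rearL=q(289,213),rearR=q(344,213)).items():print(n,onz(C,p,12).round(1)[:2])
for n,p in dict(topL=q(286,247),topR=q(350,247)).items():print(n,onz(C,p,74).round(1)[:2])
```

```text
sL [537.7 -26.5]
sR [ 536.3 -106.6]
rearL [491.5 -56.8]
rearR [491.1 -74.9]
topL [494.3 -57.6]
topR [494.  -74.1]
```

Call:
drive_tool(
  increments=[
    {"dp":[0.3,1.6,10],"spin":0},
    {"dp":[0.3,1.6,25],"spin":0},
    {"dp":[0.3,1.6,38],"spin":0},
    {"dp":[0.3,1.6,46],"spin":0},
    {"dp":[0.3,1.6,52],"spin":0},
    {"dp":[0.3,1.6,58],"spin":0},
    {"dp":[0.3,1.6,63],"spin":0},
  ],
)

```text
clock: 6.12
tool_pos: [462.0, -66.9, 240.4]
orientation: [1.0, -0.01, 0.0, 0.0]
wrist_force: [0.2, -0.6, -0.2]
finger_gap: 0.417
grasp_force: 30.0
```

Call:
drive_tool(
  increments=[
    {"dp":[0,0,8],"spin":0},
    {"dp":[0,0,15],"spin":0},
    {"dp":[0,0,20],"spin":0},
    {"dp":[0,0,23.5],"spin":0},
    {"dp":[0,0,23.5],"spin":0},
  ],
)

```text
clock: 6.75
tool_pos: [462.0, -66.9, 217.0]
orientation: [1.0, -0.01, -0.0, -0.0]
wrist_force: [-0.1, -0.2, -0.7]
finger_gap: 0.418
grasp_force: 30.0
```

Call:
drive_tool(
  increments=[
    {"dp":[0,0,0],"spin":0},
    {"dp":[0,0,0],"spin":0},
    {"dp":[0,0,0],"spin":0},
    {"dp":[0,0,-30],"spin":0},
    {"dp":[0,0,-75],"spin":0},
    {"dp":[0,-20,-115],"spin":0},
    {"dp":[-2,-65,-133],"spin":0},
    {"dp":[-5,-120,-133],"spin":0},
    {"dp":[-7,-175,-133],"spin":0},
    {"dp":[-10,-230,-133],"spin":0},
    {"dp":[-12,-285,-133],"spin":0},
    {"dp":[-14,-335,-133],"spin":0},
    {"dp":[-15,-356,-133],"spin":0},
    {"dp":[-15,-363,-133],"spin":0},
    {"dp":[-15,-363,-133],"spin":0},
  ],
  fingers=-0.2,
)

```text
clock: 8.62
tool_pos: [454.2, 295.6, 350.1]
orientation: [1.0, -0.01, -0.0, 0.0]
wrist_force: [-0.7, -0.8, 0.5]
finger_gap: 0.598
grasp_force: 0.0
```

Run:
```python
from h import *
s,C,f,h=shot("w4");print(s['clock'],s['tool_pos'].round(1),s['orientation'].round(4))
cv2.imwrite("pics/c4.png",cv2.resize(f[130:330,200:440],(720,600),interpolation=cv2.INTER_CUBIC))
print("guess px bottom/top",proj(C,[454,296,0]),proj(C,[454,296,20]))
```

```text
8.625 [454.2 295.6 350.1] [ 1.0e+00 -9.9e-03 -1.0e-04  2.0e-04]
guess px bottom/top [315.52376185 229.14542901] [315.55374222 235.34515726]
```

View pics/c4.png

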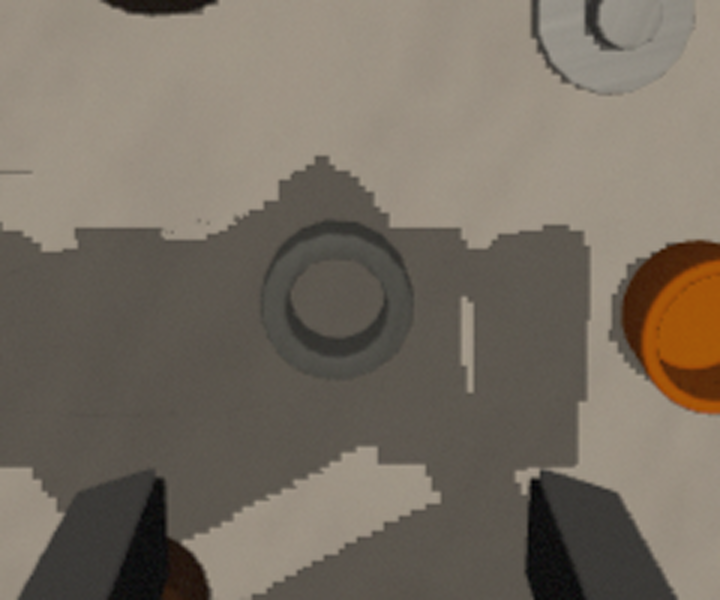

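The ring's top rim is at crop centre (337.5,306.5), 149 px across, upright and clear of neighbours. The disc is at upper right and the orange cup is to the right.

Run:
```python
from h import *
s=r.sense();C=cam("wrist",s)
q=lambda x,y:(200+(x+.5)/3-.5,130+(y+.5)/3-.5)
for p in((337.5,306.5),(337,308)):
    X=onz(C,q(*p),20);print(X.round(1),delta(s,*X[:2]))
print("width",onz(C,q(412,306),20)[1]-onz(C,q(263,306),20)[1],"depth",onz(C,q(337,233),20)[0]-onz(C,q(337,380),20)[0])
```

```text
[456.9 298.3  20. ] [ 2.6 -3.1 -0. ]
[456.5 298.5  20. ] [ 2.2 -3.2 -0. ]
width -38.2202946191984 depth 38.88775050707483
```

Call:
drive_tool(
  increments=[
    {"dp":[2.4,-2.5,40],"spin":0},
    {"dp":[2.4,-2.5,85],"spin":0},
    {"dp":[2.4,-2.5,120],"spin":0},
    {"dp":[2.4,-2.5,140],"spin":0},
    {"dp":[2.4,-2.5,147],"spin":0},
    {"dp":[2.4,-2.5,147],"spin":0},
  ],
)

```text
clock: 9.43
tool_pos: [456.7, 298.3, 203.5]
orientation: [1.0, -0.01, 0.0, -0.0]
wrist_force: [-0.4, 1.0, 0.5]
finger_gap: 0.603
grasp_force: 0.0
```

Call:
drive_tool(
  increments=[
    {"dp":[0,0,0],"spin":0},
    {"dp":[0,0,0],"spin":0},
    {"dp":[0,0,0],"spin":0},
    {"dp":[0,0,0],"spin":0},
    {"dp":[0,0,-10],"spin":0},
    {"dp":[0,0,-40],"spin":0},
    {"dp":[0,0,-90],"spin":0},
    {"dp":[0,0,-140],"spin":0},
    {"dp":[0,0,-147],"spin":0},
    {"dp":[0,0,-147],"spin":0},
  ],
  fingers=1,
)

```text
clock: 10.68
tool_pos: [456.2, 298.7, 350.1]
orientation: [1.0, -0.01, 0.0, -0.0]
wrist_force: [0.7, -0.9, -2.2]
finger_gap: 0.42
grasp_force: 30.0
```

Call:
drive_tool(
  increments=[
    {"dp":[1,30,0],"spin":0},
    {"dp":[3,80,0],"spin":0},
    {"dp":[5,135,0],"spin":0},
    {"dp":[7,190,0],"spin":0},
    {"dp":[9,245,0],"spin":0},
    {"dp":[11,300,0],"spin":0},
    {"dp":[12,345,10],"spin":0},
    {"dp":[12.5,360,25],"spin":0},
    {"dp":[12.5,365,30],"spin":0},
    {"dp":[12.5,365,30],"spin":0},
  ],
)

```text
clock: 11.92
tool_pos: [461.9, -65.7, 319.5]
orientation: [1.0, -0.009, -0.001, -0.0]
wrist_force: [0.2, 0.4, -0.3]
finger_gap: 0.426
grasp_force: 30.0
```

Run:
```python
from h import *
s,C,f,h=shot("w5");print(s['clock'],s['tool_pos'].round(2),s['orientation'].round(4),s['wrist_force'].round(1),delta(s,462,-66.5))
cv2.imwrite("pics/c5.png",cv2.resize(f[100:400,160:480],(640,600),interpolation=cv2.INTER_CUBIC))
z=s['tool_pos'][2]-203.5;print("expected ring ctr px top",proj(C,np.r_[s['tool_pos'][:2],z+20]))
```

```text
11.925 [461.93 -65.69 319.46] [ 1.0e+00 -9.3e-03 -8.0e-04 -2.0e-04] [ 0.2  0.4 -0.3] [ 0.1  0.8 -0. ]
expected ring ctr px top [317.25809711 320.5624882 ]
```

View pics/c5.png

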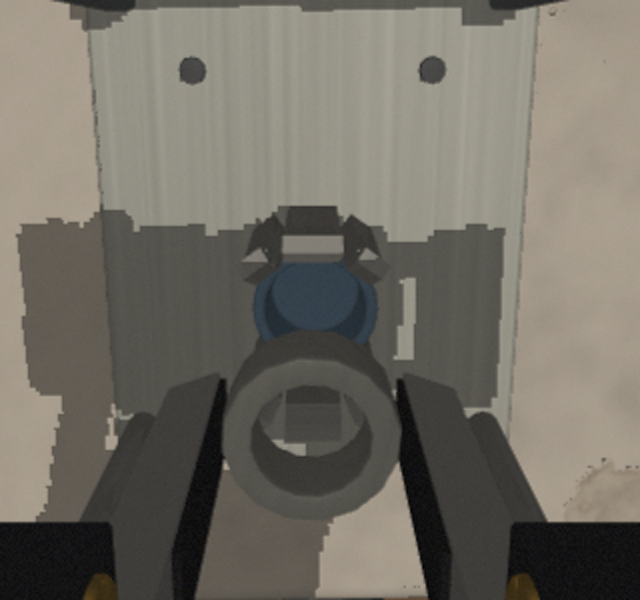

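The cup stands upright in the pocket at crop (315,300), and the ring is held level at (312,437). Now I lower it.

Call:
drive_tool(
  increments=[
    {"dp":[0,0,15],"spin":0},
    {"dp":[0,0,30],"spin":0},
    {"dp":[0,0,42],"spin":0},
    {"dp":[0,0,52],"spin":0},
    {"dp":[0,0,60],"spin":0},
    {"dp":[0,0,67],"spin":0},
    {"dp":[0,0,72],"spin":0},
    {"dp":[0,0,73],"spin":0},
    {"dp":[0,0,73],"spin":0},
  ],
)

```text
clock: 13.1
tool_pos: [461.9, -66.4, 247.3]
orientation: [1.0, -0.01, 0.0, 0.0]
wrist_force: [-0.8, 0.2, -0.6]
finger_gap: 0.423
grasp_force: 30.0
```

Call:
drive_tool(
  increments=[
    {"dp":[0,0,1.5],"spin":0},
    {"dp":[0,0,1.5],"spin":0},
  ],
)

```text
clock: 13.35
tool_pos: [462.0, -66.4, 245.9]
orientation: [1.0, -0.01, 0.0, 0.0]
wrist_force: [0.8, -0.6, 0.3]
finger_gap: 0.423
grasp_force: 30.0
```

Call:
drive_tool(
  increments=[
    {"dp":[0,0,0],"spin":0},
    {"dp":[0,0,0],"spin":0},
    {"dp":[0,0,0],"spin":0},
    {"dp":[0,0,-30],"spin":0},
    {"dp":[0,0,-70],"spin":0},
    {"dp":[4,-20,-104],"spin":0},
    {"dp":[14,-70,-104],"spin":0},
    {"dp":[25,-125,-104],"spin":0},
    {"dp":[36,-180,-104],"spin":0},
    {"dp":[48,-235,-104],"spin":0},
    {"dp":[57,-280,-104],"spin":0},
    {"dp":[59.5,-293,-104],"spin":0},
    {"dp":[59.5,-293,-104],"spin":0},
  ],
  fingers=-0.2,
)

```text
clock: 14.98
tool_pos: [526.9, 225.4, 349.3]
orientation: [1.0, -0.009, -0.0, 0.0]
wrist_force: [-1.0, -0.7, 0.3]
finger_gap: 0.603
grasp_force: 0.0
```

Run:
```python
from h import *
s,C,f,h=shot("w6");print(s['clock'],s['tool_pos'].round(1),s['orientation'].round(4))
x,y=proj(C,[527,226,8]).astype(int);print(x,y)
cv2.imwrite("pics/c6.png",cv2.resize(f[y-75:y+75,x-90:x+90],(720,600),interpolation=cv2.INTER_CUBIC))
```

```text
14.975 [526.9 225.4 349.3] [ 1.0e+00 -9.2e-03 -3.0e-04  2.0e-04]
315 231
```

View pics/c6.png

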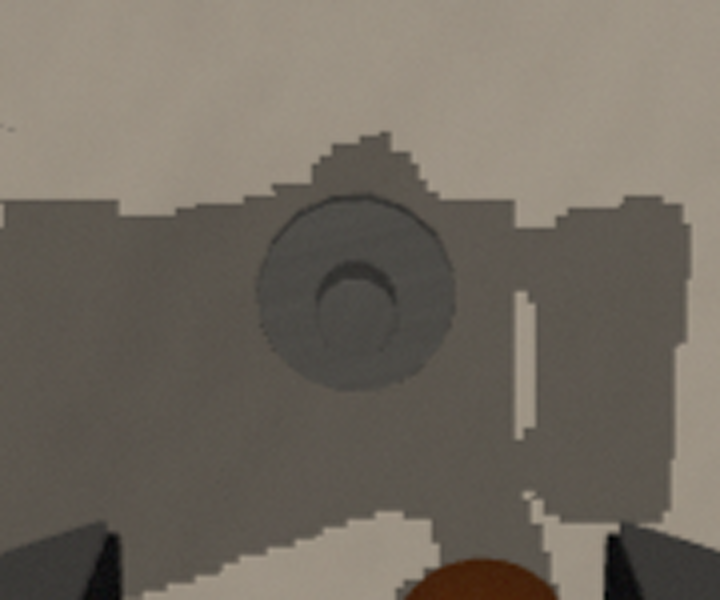

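The disc lies flat with its knob up. The disc face is at crop centre (357,295) and the knob top at (357,317).

Run:
```python
from h import *
s=r.sense();C=cam("wrist",s)
q=lambda x,y:(225+(x+.5)/4-.5,156+(y+.5)/4-.5)
for p,z in(((357,295),8),((356.5,317),24)):
    X=onz(C,q(*p),z);print(X.round(1),delta(s,*X[:2]))
print("dia",onz(C,q(259,295),8)[1]-onz(C,q(455,295),8)[1])
```

```text
[528.6 226.4   8. ] [ 1.6 -1.7 -0. ]
[528.2 226.4  24. ] [ 1.3 -1.8 -0. ]
dia 39.02180469015315
```

Call:
drive_tool(
  increments=[
    {"dp":[1.5,-1.2,40],"spin":0},
    {"dp":[1.5,-1.2,85],"spin":0},
    {"dp":[1.5,-1.2,115],"spin":0},
    {"dp":[1.5,-1.2,134],"spin":0},
    {"dp":[1.5,-1.2,140],"spin":0},
    {"dp":[1.5,-1.2,140],"spin":0},
  ],
)

```text
clock: 15.78
tool_pos: [528.8, 226.3, 210.3]
orientation: [1.0, -0.01, 0.0, -0.0]
wrist_force: [0.4, 0.7, 0.4]
finger_gap: 0.599
grasp_force: 0.0
```

Call:
drive_tool(
  increments=[
    {"dp":[0,0,0],"spin":0},
    {"dp":[0,0,0],"spin":0},
    {"dp":[0,0,0],"spin":0},
    {"dp":[0,0,0],"spin":0},
    {"dp":[0,0,0],"spin":0},
    {"dp":[0,0,0],"spin":0},
    {"dp":[0,0,0],"spin":0},
    {"dp":[0,0,-10],"spin":0},
    {"dp":[0,0,-40],"spin":0},
    {"dp":[0,0,-90],"spin":0},
    {"dp":[0,0,-135],"spin":0},
    {"dp":[0,0,-140],"spin":0},
    {"dp":[0,0,-140],"spin":0},
  ],
  fingers=1,
)

```text
clock: 17.4
tool_pos: [528.3, 226.5, 349.4]
orientation: [1.0, -0.01, -0.0, 0.0]
wrist_force: [-0.8, 0.1, -0.8]
finger_gap: 0.157
grasp_force: 30.0
```

Call:
drive_tool(
  increments=[
    {"dp":[-8,35,0],"spin":0},
    {"dp":[-18,85,0],"spin":0},
    {"dp":[-29,140,0],"spin":0},
    {"dp":[-40,195,0],"spin":0},
    {"dp":[-50,245,0],"spin":0},
    {"dp":[-58,280,5],"spin":0},
    {"dp":[-60.5,292,15],"spin":0},
    {"dp":[-60.7,294.2,19],"spin":0},
    {"dp":[-60.7,294.2,19],"spin":0},
    {"dp":[-60.7,294.2,19],"spin":0},
  ],
)

```text
clock: 18.65
tool_pos: [462.5, -65.6, 330.7]
orientation: [1.0, -0.009, -0.0, -0.0]
wrist_force: [-0.1, 0.1, 0.0]
finger_gap: 0.161
grasp_force: 30.0
```

Run:
```python
from h import *
s,C,f,h=shot("w7");print(s['clock'],s['tool_pos'].round(2),s['orientation'].round(4),s['wrist_force'].round(1),delta(s,462,-66.4))
cv2.imwrite("pics/c7.png",cv2.resize(f[100:400,160:480],(640,600),interpolation=cv2.INTER_CUBIC))
z=s['tool_pos'][2]-210;print([proj(C,np.r_[s['tool_pos'][:2],z+8]+np.array(d)).round(1).tolist() for d in((20,0,0),(-20,0,0),(0,20,0),(0,-20,0))])
print("rear top inner edge exp", proj(C,[462+29.2,-66,12]))
```

```text
18.65 [462.45 -65.59 330.66] [ 1.    -0.009 -0.    -0.   ] [-0.1  0.1  0. ] [-0.4  0.8 -0. ]
[[316.2, 263.5], [317.6, 341.3], [274.8, 304.2], [359.1, 302.8]]
rear top inner edge exp [316.20726149 200.80187924]
```

View pics/c7.png

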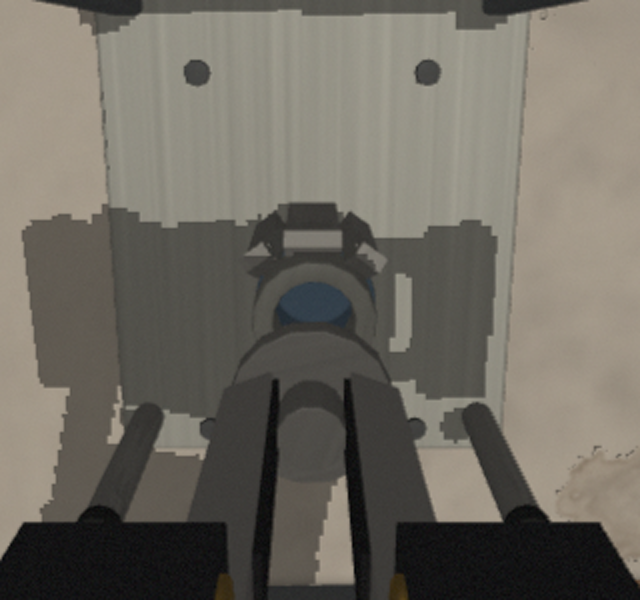

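The ring lies flat on the cup inside the pocket at crop (315,305), and the disc is held level by its knob. Now I lower it.

Call:
drive_tool(
  increments=[
    {"dp":[-0.3,0,14],"spin":0},
    {"dp":[-0.3,0,27],"spin":0},
    {"dp":[-0.3,0,37],"spin":0},
    {"dp":[-0.3,0,45],"spin":0},
    {"dp":[-0.3,0,51],"spin":0},
    {"dp":[-0.3,0,55],"spin":0},
    {"dp":[-0.3,0,57.5],"spin":0},
    {"dp":[-0.3,0,57.5],"spin":0},
  ],
)

```text
clock: 19.7
tool_pos: [461.9, -66.4, 273.1]
orientation: [1.0, -0.01, -0.0, -0.0]
wrist_force: [0.2, -0.2, -1.4]
finger_gap: 0.16
grasp_force: 30.0
```

Call:
drive_tool(
  increments=[
    {"dp":[0,0,0.7],"spin":0},
    {"dp":[0,0,1.4],"spin":0},
    {"dp":[0,0,1.4],"spin":0},
  ],
)

```text
clock: 20.08
tool_pos: [461.9, -66.4, 271.8]
orientation: [1.0, -0.01, 0.0, -0.0]
wrist_force: [-0.3, -0.2, 0.2]
finger_gap: 0.16
grasp_force: 30.0
```

Call:
drive_tool(
  increments=[
    {"dp":[0,0,0],"spin":0},
    {"dp":[0,0,0],"spin":0},
    {"dp":[0,0,0],"spin":0},
    {"dp":[0,0,0],"spin":0},
    {"dp":[0,0,-20],"spin":0},
    {"dp":[0,0,-60],"spin":0},
    {"dp":[0,0,-78],"spin":0},
    {"dp":[0,0,-80],"spin":0},
    {"dp":[0,0,-80],"spin":0},
  ],
  fingers=-0.2,
)

```text
clock: 21.2
tool_pos: [461.8, -66.4, 351.0]
orientation: [1.0, -0.01, -0.0, -0.0]
wrist_force: [-0.1, 0.2, 0.2]
finger_gap: 0.601
grasp_force: 0.0
```

Run:
```python
from h import *
s,C,f,h=shot("w8");print(s['clock'],s['tool_pos'].round(2),s['orientation'].round(4))
# disc and knob circles in the wrist view
g=cv2.GaussianBlur(cv2.cvtColor(f,cv2.COLOR_BGR2GRAY),(3,3),0)
for n,c,R in(("disc top",[462,-66,70],20),("knob top",[462,-66,86],8)):
    e=proj(C,c);rp=np.hypot(*(proj(C,np.array(c)+[0,R,0])-e));x0,y0=(e-rp*1.8).astype(int);w=int(rp*3.6)
    H=cv2.HoughCircles(cv2.resize(g[y0:y0+w,x0:x0+w],None,fx=4,fy=4,interpolation=cv2.INTER_CUBIC),cv2.HOUGH_GRADIENT,1,8,param1=40,param2=12,minRadius=int(rp*4*.9),maxRadius=int(rp*4*1.1))
    print(n,"exp",e.round(1),"r",rp.round(1))
    if H is not None:
        for x,y,q in H[0][:4]:print("  ",round(x/4+x0,1),round(y/4+y0,1),round(q/4,1),onz(C,(x/4+x0,y/4+y0),c[2]).round(1))
```

```text
21.2 [461.77 -66.37 350.99] [ 1.0e+00 -9.6e-03 -5.0e-04 -1.0e-04]
disc top exp [315.9 253.4] r 30.4
knob top exp [316. 261.] r 12.9
```

Run:
```python
from h import *
s=r.sense();C=cam("wrist",s);f=cv2.imread("pics/w8.png")
g=cv2.cvtColor(f,cv2.COLOR_BGR2GRAY)[205:305,265:370];g=cv2.normalize(g,None,0,255,cv2.NORM_MINMAX);g=cv2.resize(g,None,fx=4,fy=4,interpolation=cv2.INTER_CUBIC);g=cv2.GaussianBlur(cv2.createCLAHE(4,(3,3)).apply(g),(7,7),0)
for n,z,r0,r1,p in(("disc",70,27,34,30),("knob",86,11,15,16)):
    H=cv2.HoughCircles(g,cv2.HOUGH_GRADIENT,1,12,param1=60,param2=p,minRadius=r0*4,maxRadius=r1*4)
    for x,y,q in ([] if H is None else H[0][:4]):
        c=(265+x/4,205+y/4);print(n,np.round(c,1),round(q/4,1),onz(C,c,z).round(1))
e=cv2.resize(cv2.cvtColor(f,cv2.COLOR_BGR2GRAY)[215:295,280:352],(36,40),interpolation=cv2.INTER_AREA)
for row in e:print(" ".join("%2d"%(v//3) for v in row))
```

```text
disc [315.9 252.6] 29.4 [462.5 -65.9  70. ]
disc [316.4 256.6] 30.8 [459.7 -66.2  70. ]
disc [312.9 253.9] 31.6 [461.6 -64.   70. ]
knob [315.6 262.9] 12.1 [460.7 -65.7  86. ]
knob [315.6 255.4] 12.3 [465.6 -65.8  86. ]
26 26 24 30 38 39 36 22 17 18 19 26 26 26 26 26 26 26 26 26 26 26 26 26 20 17 17 19 35 40 39 33 24 28 28 27
26 29 34 39 39 39 39 29 18 18 19 26 26 26 26 26 26 26 26 26 26 26 26 25 20 17 17 28 41 40 39 39 37 32 28 27
30 39 38 39 39 39 36 29 23 19 19 22 21 21 21 22 22 22 22 22 22 22 22 21 21 18 23 25 36 38 38 39 39 33 27 27
30 31 31 30 30 29 23 20 23 25 19 19 19 20 20 23 24 23 22 21 21 21 20 20 20 25 27 26 25 21 23 24 24 24 26 27
26 26 25 24 20 18 18 19 18 19 19 19 19 20 21 22 25 22 20 20 19 24 25 23 21 20 24 26 21 19 20 23 24 25 27 27
26 26 24 19 19 18 18 18 18 19 21 19 19 20 25 35 35 37 39 39 36 27 22 23 21 20 18 21 20 19 19 19 22 26 27 26
26 27 25 22 19 19 18 18 19 19 18 20 23 26 30 45 45 45 45 45 46 46 42 35 24 18 20 18 17 18 19 21 25 28 28 26
26 27 27 27 25 21 19 19 18 21 24 26 26 26 26 26 26 26 26 26 26 26 26 26 26 24 19 18 18 18 19 25 27 28 27 27
26 27 27 27 26 1
[... 2739 characters left out ...]
1 21 21 20 19 19 26 22 22 22 21 21 22 22 20 28 27 26
25 25 20 21 21 21 21 21 22 22 26 24 22 22 21 22 22 21 22 22 22 22 22 23 27 23 22 22 22 21 22 22 20 24 27 26
26 24 22 22 22 21 21 21 22 24 26 24 22 22 22 22 21 22 22 22 21 22 22 22 27 25 22 22 22 22 22 23 23 22 27 26
26 24 23 23 23 22 21 21 22 26 27 24 22 22 22 22 22 22 22 22 22 22 22 22 26 26 23 22 22 22 22 22 23 26 29 29
26 26 25 24 23 22 23 22 23 27 27 24 22 22 22 22 21 22 21 21 21 21 21 22 26 27 25 21 23 23 22 23 34 45 46 45
25 26 26 26 24 23 23 24 25 27 27 24 22 22 22 22 22 22 22 22 22 22 22 22 26 27 26 24 22 23 24 26 40 47 45 45
26 26 26 27 27 26 24 26 26 27 27 24 22 22 22 22 22 22 22 22 22 22 22 22 26 27 26 26 24 25 29 39 44 46 45 45
```

The disc is centred at (462,-66) and symmetric, so the stack is fine. Next I rise and look at the guard bar from above.

Call:
drive_tool(
  increments=[
    {"dp":[0,0,-50],"spin":0},
    {"dp":[0,0,-110],"spin":0},
    {"dp":[10,0,-165],"spin":0},
    {"dp":[55,0,-189],"spin":0},
    {"dp":[100,0,-189],"spin":0},
    {"dp":[132,0,-189],"spin":0},
    {"dp":[138,0,-189],"spin":0},
    {"dp":[138,0,-189],"spin":0},
  ],
)

```text
clock: 22.25
tool_pos: [600.0, -69.1, 539.8]
orientation: [1.0, -0.01, -0.001, -0.0]
wrist_force: [-0.2, -0.0, -0.4]
finger_gap: 0.602
grasp_force: 0.0
```

Run:
```python
from h import *
s,C,f,h=shot("w9");print(s['clock'],s['tool_pos'].round(1),s['qpos'].round(2))
print("exp bar",[proj(C,[635.4,-68.9+d,293]).round(1).tolist() for d in(-46,0,46)], "r px",(proj(C,[641.4,-69,293])-proj(C,[629.4,-69,293])).round(1))
g=cv2.cvtColor(f,cv2.COLOR_BGR2GRAY)
e=proj(C,[635.4,-69,293]).astype(int)
for dx in(-40,0,40):print(dx,[int(v) for v in g[e[1]-60:e[1]+61,e[0]+dx-3:e[0]+dx+4].mean(1)])
```

```text
22.25 [600.  -69.1 539.8] [-0.18  0.37  1.12 -0.    1.65  1.41]
exp bar [[398.3, 209.2], [315.2, 210.7], [232.3, 212.2]] r px [ -0.4 -21.3]
-40 [153, 153, 153, 153, 153, 153, 153, 152, 152, 152, 153, 152, 152, 152, 152, 153, 153, 153, 152, 153, 152, 153, 147, 111, 90, 89, 89, 90, 90, 90, 89, 90, 89, 90, 90, 90, 90, 90, 90, 89, 90, 89, 90, 89, 89, 90, 90, 90, 90, 88, 78, 76, 85, 95, 105, 111, 117, 122, 128, 132, 132, 132, 129, 127, 126, 119, 93, 111, 107, 101, 89, 79, 98, 101, 75, 57, 57, 73, 78, 77, 78, 78, 78, 78, 78, 77, 79, 79, 80, 80, 82, 85, 72, 49, 43, 69, 79, 92, 128, 130, 137, 137, 137, 137, 137, 136, 136, 136, 136, 136, 136, 135, 135, 136, 135, 136, 135, 135, 135, 135, 135]
0 [153, 153, 153, 153, 153, 153, 153, 153, 153, 153, 153, 153, 153, 153, 153, 153, 154, 152, 152, 152, 152, 149, 126, 89, 90, 90, 90, 90, 89, 90, 90, 91, 90, 90, 90, 90, 89, 89, 89, 89, 88, 89, 89, 89, 89, 90, 90, 90, 89, 87, 76, 75, 84, 94, 103, 108, 114, 118, 124, 128, 129, 131, 131, 130, 127, 124, 118, 113, 110, 102, 89, 87, 126, 138, 119, 59, 69, 73, 78, 78, 78, 77, 78, 79, 77, 76, 79, 79, 79, 80, 82, 84, 69, 45, 42, 68, 79, 78, 79, 79, 81, 82, 81, 82, 84, 90, 90, 91, 90, 89, 90, 90, 93, 107, 106, 106, 106, 106, 107, 106, 106]
40 [153, 152, 153, 153, 152, 152, 152, 153, 152, 153, 153, 153, 152, 152, 153, 153, 152, 152, 152, 152, 152, 152, 152, 152, 153, 153, 154, 153, 153, 153, 153, 153, 152, 152, 151, 148, 127, 127, 126, 119, 118, 119, 119, 119, 119, 118, 119, 119, 118, 115, 95, 72, 82, 93, 102, 106, 111, 108, 88, 124, 125, 127, 128, 130, 128, 125, 120, 115, 111, 103, 89, 78, 85, 81, 71, 54, 59, 78, 78, 78, 78, 79, 80, 87, 85, 76, 78, 79, 79, 81, 83, 83, 68, 45, 72, 139, 145, 144, 145, 145, 145, 145, 144, 144, 144, 144, 144, 144, 144, 144, 143, 144, 144, 143, 144, 144, 143, 143, 143, 143, 143]
```

The bar profile is 21 px wide, as expected, and centred within 0.5 px of the prediction, so the bar is at (635, -69, 293). I turn the gripper a quarter turn over it and go down.

Call:
drive_tool(
  increments=[
    {"dp":[8,0,0],"spin":-0.18},
    {"dp":[18,0,0],"spin":-0.36},
    {"dp":[28,0,0],"spin":-0.54},
    {"dp":[33.5,0,0],"spin":-0.72},
    {"dp":[33.5,0,0],"spin":-0.9},
    {"dp":[33.5,0,0],"spin":-1.08},
    {"dp":[33.5,0,0],"spin":-1.26},
    {"dp":[33.5,0,0],"spin":-1.44},
    {"dp":[33.5,0,0],"spin":-1.57},
    {"dp":[33.5,0,0],"spin":-1.57},
    {"dp":[33.5,0,20],"spin":-1.57},
    {"dp":[33.5,0,40],"spin":-1.57},
    {"dp":[33.5,0,54],"spin":-1.57},
    {"dp":[33.5,0,58.5],"spin":-1.57},
    {"dp":[33.5,0,58.5],"spin":-1.57},
  ],
)

```text
clock: 24.18
tool_pos: [633.3, -69.7, 482.6]
orientation: [0.714, 0.7, 0.0, 0.0]
wrist_force: [0.5, -0.7, -0.1]
finger_gap: 0.601
grasp_force: 0.0
```

Call:
drive_tool(
  increments=[
    {"dp":[0,0,3],"spin":0},
    {"dp":[0,0,3],"spin":0},
    {"dp":[0,0,3],"spin":0},
    {"dp":[0,0,3],"spin":0},
    {"dp":[0,0,3],"spin":0},
    {"dp":[0,0,3],"spin":0},
    {"dp":[0,0,3],"spin":0},
    {"dp":[0,0,3],"spin":0},
  ],
  fingers=1,
)

```text
clock: 25.18
tool_pos: [633.4, -69.7, 479.4]
orientation: [0.714, 0.7, 0.0, 0.0]
wrist_force: [2.4, 0.5, 1.4]
finger_gap: 0.118
grasp_force: 30.0
```

Run:
```python
from h import *
s=r.sense();print(s['clock'],s['tool_pos'].round(2),s['wrist_force'].round(1),s['grasp_force'],s['finger_gap'],s['orientation'].round(4))
# from bar angle implied by TCP x, path in tool axes (y=fixture +x, z down)
bx=s['tool_pos'][0]-462-105; a0=np.arccos(-bx/200);print("angle",a0)
for a in np.linspace(a0,0.785,19):print(round(a,3),np.round([200*(np.cos(a0)-np.cos(a)),-200*(np.sin(a)-np.sin(a0))],1))
```

```text
25.175 [633.37 -69.68 479.36] [2.4 0.5 1.4] 30.000102818012238 0.11791001822083472 [7.141e-01 7.000e-01 1.000e-04 1.000e-04]
angle 1.909060479070231
1.909 [ 0. -0.]
1.847 [-11.9  -3.8]
1.784 [-24.   -6.8]
1.722 [-36.3  -9.1]
1.659 [-48.7 -10.6]
1.597 [-61.2 -11.3]
1.534 [-73.7 -11.2]
1.472 [-86.1 -10.4]
1.409 [-98.5  -8.7]
1.347 [-110.8   -6.3]
1.285 [-122.8   -3.2]
1.222 [-134.7    0.7]
1.16 [-146.3    5.3]
1.097 [-157.6   10.7]
1.035 [-168.5   16.7]
0.972 [-179.    23.4]
0.91 [-189.1   30.8]
0.847 [-198.7   38.7]
0.785 [-207.8   47.3]
```

The bar is gripped (gap 11 mm). Now I swing along the arc: tool y is fixture +x, z is down.

Call:
drive_tool(
  increments=[
    {"dp":[0,-5,-1.7],"spin":0},
    {"dp":[0,-12,-3.8],"spin":0},
    {"dp":[0,-24,-6.8],"spin":0},
    {"dp":[0,-36,-9.1],"spin":0},
    {"dp":[0,-48.7,-10.6],"spin":0},
    {"dp":[0,-61.2,-11.3],"spin":0},
    {"dp":[0,-73.7,-11.2],"spin":0},
    {"dp":[0,-86.1,-10.4],"spin":0},
    {"dp":[0,-98.5,-8.7],"spin":0},
    {"dp":[0,-105,-7.5],"spin":0},
    {"dp":[0,-105,-7.5],"spin":0},
  ],
)

```text
clock: 26.55
tool_pos: [528.0, -67.5, 486.9]
orientation: [0.714, 0.7, 0.0, -0.0]
wrist_force: [-0.7, 3.1, 2.5]
finger_gap: 0.119
grasp_force: 30.0
```

Call:
drive_tool(
  increments=[
    {"dp":[0,-6,1.2],"spin":0},
    {"dp":[0,-17.8,4.3],"spin":0},
    {"dp":[0,-29.7,8.2],"spin":0},
    {"dp":[0,-41.3,12.8],"spin":0},
    {"dp":[0,-52.6,18.2],"spin":0},
    {"dp":[0,-63.5,24.2],"spin":0},
    {"dp":[0,-74,30.9],"spin":0},
    {"dp":[0,-84.1,38.3],"spin":0},
    {"dp":[0,-93.7,46.2],"spin":0},
    {"dp":[0,-98.5,50.5],"spin":0},
    {"dp":[0,-102.8,54.8],"spin":0},
    {"dp":[0,-102.8,54.8],"spin":0},
    {"dp":[0,-102.8,54.8],"spin":0},
  ],
)

```text
clock: 28.18
tool_pos: [425.8, -65.6, 432.0]
orientation: [0.714, 0.7, 0.0, 0.0]
wrist_force: [-0.1, 0.9, -2.8]
finger_gap: 0.117
grasp_force: 30.0
```

Run:
```python
from h import *
s=r.sense();p=s['tool_pos'];print(s['clock'],p.round(2),s['wrist_force'].round(1),s['grasp_force'],s['finger_gap'],np.abs(s['qvel']).max().round(4))
z=p[2]-180-6.4;print("bar z",z,"angle x",np.arccos((567-p[0])/200),"angle z",np.arcsin((z-105)/200))
# bar slip check in the top view: bar ends expected at z 246
T=cam("top");f=r.grab_frame("top");cv2.imwrite("pics/t2.png",f);print(proj(T,[425.6,-65,246]))
```

```text
28.175 [425.76 -65.56 431.99] [-0.1  0.9 -2.8] 30.001108646392822 0.11673677841468504 0.0026
bar z 245.59120576254313 angle x 0.7866743777412782 angle z 0.7795452081723852
[345.61765315 247.22325405]
```

The guard is held at about 0.785 rad by both the x and z checks, with small forces and the arm at rest. I hand in.

```bash
python3 -c "
from bench import r
print(r.close_job())"
```

```text
the job is handed in; nothing more can be done
None
```

The job is handed in at 28.2 s: cup, spacer ring and top disc are stacked in the pocket and the guard is still gripped at about 45° (0.78–0.79 rad from the tool position); I made no visual check of the stack after the swing.

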